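# Stand the inspected model vans in the pass and reject cassettes

## Task

Two model goods vans lie on their sides after inspection, each with a coloured tag facing up. Stand the van with the green tag on its wheels in the pass cassette (green end blocks) and the van with the red tag on its wheels in the reject cassette (red end blocks), each fully down on the track between the aluminium sides and the end blocks, either way round. Do not drop them, and leave everything else where it is; the V cradle is there to rest a van at a slant while you take hold of it another way.

Things in the scene. Friction and masses are not known exactly. Their poses are not given: they have to be found in the camera images.
- van_green: brown model goods van, GREEN tag on its +y side wall, 80 to 170 g, rigid (wheels do not turn). Origin mid length, width and height. x along: body 150 mm, 160 over buffers. y across: 36 mm. z to the roof, roof top z=+25 mm, wheels down to z=-25. Starts lying on its -y side wall, tag up, origin 18 mm above the table, roof and wheels facing sideways
- van_green_tag (a point): centre of the green tag (34 x 22 mm sticker) on the van's +y side wall, at x=+30, y=+18, z=+4.5 mm in the van's frame. Both side walls are flat from z=-11 to +20 mm; a grip over the side walls is 36 mm wide
- van_green_frame (a point): centre of the flat underframe bottom, at x=0, y=0, z=-16 mm in the van's frame; it is 24 mm wide (y) and spans x=-46 to +46 mm, between the wheels, which stand at x=+-56, y=+-8 mm, radius 5.5 mm. The roof panel is flat too, 30 mm wide, full length. A grip over roof and underframe is 41 mm wide
- van_red: the same van with a RED tag: same frame, sizes and start attitude
- van_red_tag (a point): centre of the red tag, placed as on the green-tagged van
- van_plain: the same van without a tag, standing on its wheels at the back: leave it alone
- cassette_pass: pass cassette, fixed to the table: plywood board 200 (x) x 66 (y) x 9 mm, two aluminium angles along x, GREEN end blocks. Origin under its centre, x along the track. Upright aluminium sides are 42 mm apart and the end blocks 172 mm apart, all rising to 19 mm above the origin (8 mm above the track)
- cassette_pass_track (a point): centre of the pass cassette's track, on the level where the wheels stand, 11 mm above its origin; a standing van's origin is 25 mm above this point
- cassette_reject: the same cassette with RED end blocks, fixed to the table
- cassette_reject_track (a point): the same point of the reject cassette
- cradle: felt-lined plywood V cradle for servicing vans, fixed to the table. Origin under its centre, x along the V. Base 120 x 106 x 8 mm. Two V saddles 10 mm thick stand at x=-36 and +36 mm, with 62 mm free between them for fingers; they rise to 67 mm
- cradle_v (a point): bottom line of the V midway between the saddles, 42 mm above the cradle's origin. The V's two faces slope up at 45 degrees to +y and -y, each 36 mm long. A van lies in it along x, rolled 45 degrees: a side wall on one face, the flat underframe on the other, the saddles between its wheels; it rests stably
- glue: white glue bottle, 36 mm across, 110 mm tall, leave alone
- paint_jar: glass paint jar, 48 mm across, 60 mm tall, leave alone
- tape: yellow ring of tape lying flat, 90 mm across, 19 mm high, leave alone
- driver: screwdriver, 150 mm long, lying, leave alone
- mug: white mug, 80 mm across, 90 mm tall, leave alone
- putty: blue tub, 70 mm across, 70 mm tall, leave alone
Not all that is in view belongs to the job. Leave any blue look-alike of the van_red alone.

How it is judged (in metres and radians):
At the end, for the whole second after the job is handed in: The green-tagged van stands in the pass cassette and the red-tagged van in the reject cassette, each on its wheels (upright within 6 degrees, origin 33 to 39 mm above the cassette's origin, within 10 mm along and 5.5 mm across of its centre; either way round), released and at rest (x of van_green in the frame of cassette_pass between -0.01 and 0.01 m and y of van_green in the frame of cassette_pass between -0.0055 and 0.0055 m and z of van_green in the frame of cassette_pass between 0.033 and 0.039 m and angle between each of van_green, van_red's own z axis and vertical below 0.1 rad and linear speed of each of van_green, van_red below 0.02 m/s and x of van_red in the frame of cassette_reject between -0.01 and 0.01 m and y of van_red in the frame of cassette_reject between -0.0055 and 0.0055 m and z of van_red in the frame of cassette_reject between 0.033 and 0.039 m); the robot touches nothing.
It fails at once if the green-tagged van is dropped: it moves faster than 0.6 m/s while no finger holds it (linear speed of van_green above 0.6 m/s and contact force between the fingers and van_green below 0.05 N).
It fails at once if the red-tagged van is dropped: it moves faster than 0.6 m/s while no finger holds it (linear speed of van_red above 0.6 m/s and contact force between the fingers and van_red below 0.05 N).
It fails at once if the untagged van is moved by more than 20 mm (distance of van_plain from where it was at the start of the episode above 0.02 m).
It fails at once if the glue, jar, tape, screwdriver, mug or tub is moved by more than 20 mm (distance of any of glue, paint_jar, tape, driver, mug, putty from where it was at the start of the episode above 0.02 m).
It also fails if it takes over 72 s, if anything falls off the work surface, if the arm or the gripper's body presses on something with over 40 N, if the wrist force passes 120 N, or if a joint passes its speed limit or range.

## Robot

A 6-joint arm with a two-finger parallel gripper is mounted at the origin on the work surface. World frame = base frame: x ahead of the robot, y to its left, z up, the work surface at z = 0. Lengths are in mm, angles in rad, forces in N, time in s.
With the tool pointing down it reaches from about 275 to 1000 mm from the base axis. Payload 8.4 kg.
Tool frame: the origin (TCP) lies between the finger pads; the fingertips stand 17 mm ahead of it and the grasp point (between the pads) lies 2 mm behind it; z points along the fingers, y is the line along which they close (so a half turn about z gives the same grasp; the last joint's range is limited). The gripper opens to 85 mm and grips with 20 to 120 N. Pads are 22 mm wide; open, the fingers measure 114 mm over their backs; the gripper's body (76 mm by 85 mm) begins 54 mm behind the grasp point. The pads swing forward as they close: fully open they stand 13 mm farther back than shut.
Start: joints at [1.263, 0.353, 1.633, -0, 1.155, -0.002], TCP at [188.159, 596.007, 248.281] pointing down, gripper open.
Joint ranges: [-2.63, 2.63], [-0.92, 2.1], [0.06, 2.66], [-1.3, 4.44], [0, 2.69], [-3.02, 3.02]. Speed limits (rad/s): [2.22, 2.22, 2.79, 3.14, 3.14, 3.14].

## Interface

Orientations are given as [roll, pitch, yaw] about the fixed x, y, z axes, in that order (R = Rz(yaw) Ry(pitch) Rx(roll)).
In Python, from rig import sense, grab_frame, sign_off gives the robot as it stands. The module is installed in compiled form; this text tells all that it offers.
- The arm moves only by the tool send_rows, never from a script. Its argument "moves" is a list that holds one entry, the list of rows, each a list of 7 numbers: the shift along the world's x, y, z in m, then the turn, a rotation vector about the world's x, y, z in rad, then the opening, from -1 (shut) to 1 (fully open). In form: [[[dx, dy, dz, rx, ry, rz, jaw], ...]]. A call has 1 to 10 rows; each row shifts and turns the commanded pose from where the row before left it; what a row does not reach is not made up. A row lasts 1/10 s, in which the tool goes at most 50 mm and 8.59 degrees, less where a joint would pass 70% of its speed; a pose out of reach is approached as far as the arm can. A call with a gripper value outside its range is refused whole. The fingers move at their own pace and stop on an object; "grip_force" is the grip in N (left out, the last holds). Time passes only in rows, so rows that do not move let the fingers close. It gives the time, the measured TCP pose, the force, the opening and the grip force at its end, in the units of the state.
- sense(): the state, without advancing time (a new reading comes with each control period).
- grab_frame(name): name is "side" or "top" or "wrist"; returns a dict with "img" (420x560x3 uint8, red, green, blue), "mtx" (3x3 intrinsics, pixels), "rvec" (rotation vector, rad) and "tvec" (3), from world to camera coordinates, as OpenCV has them; the wrist camera has in their place "T_tool_cam" (4x4, takes a point from camera to tool coordinates, whose origin is the TCP and whose axes are the flange's). Camera axes: x right, y down, z forward; pixel columns grow to the right and rows downward; lengths in mm; the calibration is good to about 2 mm. A picture is of the moment at which its call begins: read the wrist's pose just before it. There is no depth.
- sign_off(): hands the job in; it is judged then, once.
The state is a dict: "clock": time; "qpos": joint angles; "qvel": joint speeds; "joint_efforts": joint torques, N m; "eef_pos": TCP position; "tcp_rot": TCP orientation; "contact_force": force on the tool from outside, world axes, zero at the start; "wrist_torque": the same for the moment, N m; "opening": opening from 0.0 (shut) to 1.0 (fully open); "grasp_force": force on a finger pad.
Only numpy, scipy, OpenCV 4.12 (cv2) and the standard library are available. Lean on these libraries where they do the work, as an engineer would, in place of code of your own. Each camera call takes 0.05 s, during which the arm holds its last target. There are 200 camera calls.

## Working session

There is one attempt and no reset: what is moved stays moved. The work goes in short steps, Python scripts to look and compute and a tool call to move; the robot and the scene stay as the last step left them, time stands still between calls to the robot, and variables do not carry over. Pictures are saved under pics/ and viewed, at most 10 in all, crops included, and the job is handed in when it is done.

Besides the shell and the picture viewer there is one more tool, called after "Call:" as name(argument=value, ...) on one line, values as JSON. send_rows: Moves the arm, as the interface text tells. Its arguments: {"type":"object","properties":{"moves":{"type":"array"},"grip_force":{"type":"number"}},"required":["moves"]}

```bash
mkdir -p pics
python3 - <<'E'
from rig import *
import cv2
s=sense();print(s)
for n in("top","side"):
    f=grab_frame(n);cv2.imwrite(f"pics/{n}0.png",f["img"][:,:,::-1]);print(n,f["mtx"],f["rvec"],f["tvec"])
f=grab_frame("wrist");print(f["T_tool_cam"],f["mtx"])
E
```

```text
{'clock': 0.0, 'qpos': array([ 1.26257970e+00,  3.53675011e-01,  1.63416366e+00, -2.18763454e-05,
        1.15519411e+00, -2.41699577e-03]), 'qvel': array([-0.00010364,  0.0010734 , -0.00019046, -0.00166312,  0.00194775,
        0.00085655]), 'joint_efforts': array([-3.82243685e-03, -6.05241537e+01, -3.42068052e+01, -1.21925900e-04,
        9.15923476e-03, -2.35749093e-05]), 'eef_pos': array([188.03394347, 595.55200308, 247.53225656]), 'tcp_rot': array([-3.14015249e+00,  1.65205268e-05,  2.83580188e+00]), 'contact_force': array([-0.04305747, -0.11311685,  0.39444422]), 'wrist_torque': array([-0.02631668, -0.01419631,  0.00539776]), 'grasp_force': 0.0, 'opening': 0.9993794850445218}
top [[484.04699375   0.         272.17217976]
 [  0.         484.04699375 214.6323833 ]
 [  0.           0.           1.        ]] [ 2.178517   -2.18566414  0.08938507] [  21.98860999  513.6916     1632.39424444]
side [[484.01498781   0.         284.93353421]
 [  0.         484.01498781 211.83349791]
 [  0.           0.           1.        ]] [ 2.30835294 -0.46399239  0.19780852] [-475.91972851  197.52655803 1165.39937008]
[[-6.29793175e-04 -9.51115122e-01 -3.08835924e-01  7.98645000e+01]
 [ 9.99999795e-01 -6.33583745e-04 -8.80142588e-05  1.61568771e-01]
 [-1.11961729e-04 -3.08835916e-01  9.51115327e-01 -1.25166603e+02]
 [ 0.00000000e+00  0.00000000e+00  0.00000000e+00  1.00000000e+00]] [[311.62459746   0.         283.7614186 ]
 [  0.         311.62459746 209.72320681]
 [  0.           0.           1.        ]]
```

View pics/top0.png

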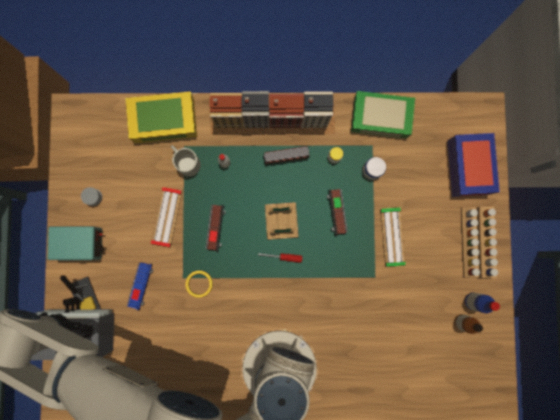

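View pics/side0.png

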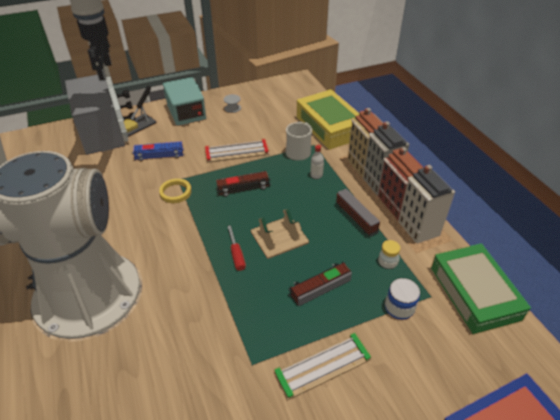

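```bash
cat > h.py <<'E'
from rig import *
import cv2, numpy as np
from scipy.spatial.transform import Rotation as Ro
def frame(n):
    s=sense(); f=grab_frame(n); K=f["mtx"]
    if n=="wrist":
        T=f["T_tool_cam"]; R=Ro.from_euler("xyz",s["tcp_rot"]).as_matrix()
        Rw=R@T[:3,:3]; C=R@T[:3,3]+s["eef_pos"]
    else:
        R=cv2.Rodrigues(f["rvec"])[0]; Rw=R.T; C=-R.T@f["tvec"]
    return f["img"],K,Rw,C
def cast(fr,uv,z):
    _,K,R,C=fr; uv=np.atleast_2d(np.array(uv,float))
    d=(R@np.linalg.inv(K)@np.c_[uv,np.ones(len(uv))].T).T
    return C+d*((z-C[2])/d[:,2])[:,None]
def hsv(fr): return cv2.cvtColor(fr[0],cv2.COLOR_RGB2HSV)
def mask(fr,lo,hi,sub=None):
    h=hsv(fr); lo,hi=list(lo),list(hi)
    if lo[0]>hi[0]: m=cv2.inRange(h,tuple(lo),(180,*hi[1:]))|cv2.inRange(h,(0,*lo[1:]),tuple(hi))
    else: m=cv2.inRange(h,tuple(lo),tuple(hi))
    return m
def blobs(m,amin=15):
    n,l,st,c=cv2.connectedComponentsWithStats(m)
    return [(c[i],st[i,4],l==i) for i in range(1,n) if st[i,4]>=amin]
E
python3 - <<'E'
from h import *
np.set_printoptions(precision=1,suppress=True)
f=frame("top"); print("cam",f[3])
for nm,lo,hi in(("green",(45,150,60),(75,255,255)),("red",(170,150,90),(6,255,255))):
    for c,a,_ in blobs(mask(f,lo,hi)): 
        if 140<c[1]<300: print(nm,c,a,cast(f,c,19)[0],cast(f,c,36)[0])
h=hsv(f)
for p in((282,224),(270,222),(338,220),(215,218),(215,240),(390,235),(250,240)): print(p,h[p[1],p[0]])
big=cv2.resize(f[0][130:300,130:430],None,fx=2.66,fy=2.66,interpolation=cv2.INTER_CUBIC)
cv2.imwrite("pics/crop.png",big[:,:,::-1])
E
```

```text
cam [ 382.7   24.7 1667.9]
green [336.9 202.5] 33 [ 554.7 -201.7   19. ] [ 552.9 -199.3   36. ]
red [477.2 163.1] 1083 [ 690.1 -687.5   19. ] [ 686.9 -680.2   36. ]
red [221.5 156.8] 18 [714.6 194.4  19. ] [711.2 192.7  36. ]
red [171.2 190. ] 64 [599.8 366.2  19. ] [597.6 362.7  36. ]
red [212.9 235.8] 99 [442.2 222.5  19. ] [441.6 220.4  36. ]
red [160.1 243.4] 70 [417.  401.8  19. ] [416.6 397.9  36. ]
red [290.8 257.5] 132 [367.8 -42.5  19. ] [368.  -41.8  36. ]
red [135.3 293.8] 65 [247.5 482.7  19. ] [248.9 477.9  36. ]
(282, 224) [ 16 127 177]
(270, 222) [ 17 125 177]
(338, 220) [  8 136 111]
(215, 218) [  7 143 105]
(215, 240) [  2 185 168]
(390, 235) [ 14  34 211]
(250, 240) [75 99 95]
```

View pics/crop.png

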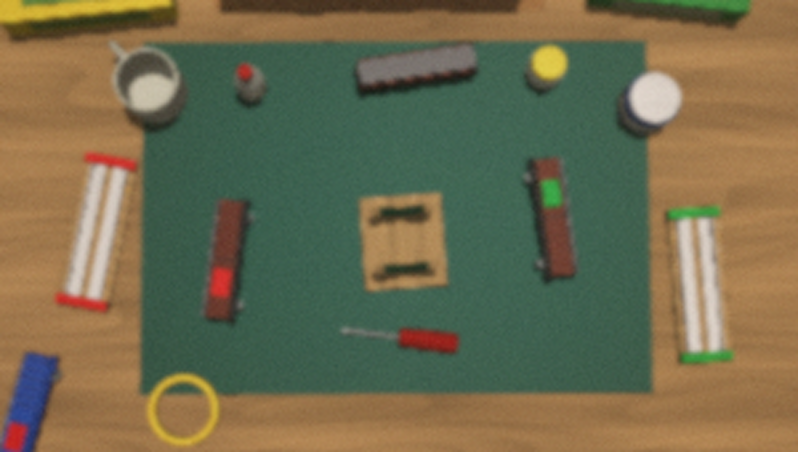

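Call:
send_rows(moves=[[[0.031,-0.03,-0.001,0,0,0,1],[0.031,-0.03,-0.001,0,0,0,1],[0.031,-0.03,-0.001,0,0,0,1],[0.031,-0.03,-0.001,0,0,0,1],[0.031,-0.03,-0.001,0,0,0,1],[0.031,-0.03,-0.001,0,0,0,1],[0.031,-0.03,-0.001,0,0,0,1],[0.031,-0.03,-0.001,0,0,0,1],[0.031,-0.03,-0.001,0,0,0,1],[0,0,0,0,0,0,1]]])

```text
clock: 1.2
eef_pos: [470.2, 322.7, 239.1]
tcp_rot: [-3.141, 0.001, 2.832]
contact_force: [0.1, 1.1, -0.1]
opening: 0.998
grasp_force: 0.0
```

Run:
```python
from h import *
np.set_printoptions(precision=2,suppress=True)
s=sense();print(s["qpos"],s["eef_pos"],s["tcp_rot"],s["clock"])
f=frame("wrist"); cv2.imwrite("pics/w1.png",f[0][:,:,::-1]); print(f[3])
for c,a,m in blobs(mask(f,(170,150,90),(6,255,255)),150):
    p=cv2.minAreaRect(np.argwhere(m)[:,::-1].astype(np.float32))
    print(c,a,cast(f,c,19)[0],cast(f,c,36)[0],p)
```

```text
[ 0.6   0.28  1.76 -0.    1.1  -0.66] [470.18 322.72 239.11] [-3.14  0.    2.83] 1.2
[394.02 347.33 364.17]
[341.42 113.89] 786 [418.16 403.5   19.  ] [416.98 400.73  36.  ] ((341.3769226074219, 114.0154037475586), (12.775577545166016, 63.009647369384766), 82.87498474121094)
[187.74 189.32] 696 [444.45 215.93  19.  ] [441.96 222.4   36.  ] ((187.66038513183594, 189.31130981445312), (33.65333557128906, 21.702966690063477), 74.05460357666016)
[350.3  267.31] 587 [597.84 368.43  19.  ] [587.81 367.39  36.  ] ((350.5356140136719, 266.83837890625), (11.934066772460938, 53.44158172607422), 83.9909896850586)
```

View pics/w1.png

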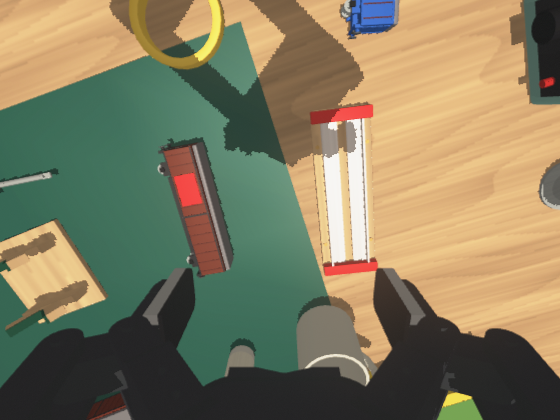

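```bash
cat >> h.py <<'E'
def rect(fr,m,z):
    "min-area rectangle in the world plane z of a mask: centre, sizes, yaw of the long side in (-pi/2,pi/2]"
    c=max(cv2.findContours(m.astype(np.uint8),cv2.RETR_EXTERNAL,cv2.CHAIN_APPROX_NONE)[0],key=cv2.contourArea)
    P=cast(fr,c[:,0],z)[:,:2].astype(np.float32)
    b=cv2.boxPoints(cv2.minAreaRect(P)); e=[b[1]-b[0],b[2]-b[1]]; l=max(e,key=np.linalg.norm)
    y=np.arctan2(l[1],l[0]); y=(y+np.pi/2)%np.pi-np.pi/2
    return b.mean(0),sorted(np.linalg.norm(v) for v in e),y
E
python3 - <<'E'
from h import *
np.set_printoptions(precision=2,suppress=True)
f=frame("wrist"); h=hsv(f)
for p in((180,162),(205,230),(215,258),(206,190),(45,265)): print(p,h[p[1],p[0]])
m=mask(f,(170,90,40),(14,255,255)); m[:130]=0; m[285:]=0; m[:,:155]=0; m[:,240:]=0
m=cv2.morphologyEx(m,cv2.MORPH_OPEN,np.ones((5,5))); print(rect(f,m,36))
t=mask(f,(170,180,130),(6,255,255)); t[:,250:]=0;t[:150]=0;t[240:]=0; print("tag",rect(f,t,36))
m=mask(f,(170,150,90),(6,255,255));
for c,a,mm in blobs(m,150): print(rect(f,mm,19))
f=frame("top")
m=mask(f,(10,90,140),(25,255,255)); 
for c,a,mm in blobs(m,300):
    if 180<c[1]<250 and 250<c[0]<310: print("cradle",rect(f,mm,8))
for c,a,mm in blobs(mask(f,(45,110,60),(70,255,255)),15):
    if 190<c[1]<280: print(c,a,rect(f,mm,19),cast(f,c,19))
m=mask(f,(170,110,40),(12,255,200)); 
for c,a,mm in blobs(m,100):
    if 180<c[1]<250 and 180<c[0]<360: print("van",c,rect(f,mm,36))
E
```

```text
(180, 162) [  6 141 152]
(205, 230) [  6 144 149]
(215, 258) [  6 147 144]
(206, 190) [ 11  27 152]
(45, 265) [ 18 106 230]
(array([434.  , 223.16], dtype=float32), [np.float32(27.151152), np.float32(74.32644)], np.float32(-0.122719884))
tag (array([442.12, 222.27], dtype=float32), [np.float32(22.37075), np.float32(33.997787)], np.float32(-0.12360549))
(array([418.2 , 403.09], dtype=float32), [np.float32(13.074525), np.float32(65.87951)], np.float32(1.3814365))
(array([444.96, 215.79], dtype=float32), [np.float32(25.208218), np.float32(37.411842)], np.float32(-0.1201992))
(array([597.31, 368.67], dtype=float32), [np.float32(16.733809), np.float32(65.632095)], np.float32(1.379892))
cradle (array([495.26, -10.99], dtype=float32), [np.float32(103.708565), np.float32(117.55376)], np.float32(0.06852937))
[336.81 202.32] 69 (array([ 555.72, -201.48], dtype=float32), [np.float32(23.709028), np.float32(34.49385)], np.float32(0.15121782)) [[ 555.48 -201.25   19.  ]]
[390.05 209.42] 59 (array([ 530.63, -382.94], dtype=float32), [np.float32(11.903106), np.float32(62.637943)], np.float32(-1.4495182)) [[ 530.47 -383.17   19.  ]]
[395.   263.75] 56 (array([ 346.26, -395.79], dtype=float32), [np.float32(10.127378), np.float32(61.298573)], np.float32(1.5673839)) [[ 345.41 -395.76   19.  ]]
van [214.12 226.93] (array([470.26, 216.93], dtype=float32), [np.float32(30.10269), np.float32(147.21146)], np.float32(-0.11742771))
van [339.23 220.85] (array([ 491.18, -206.14], dtype=float32), [np.float32(26.15493), np.float32(83.80919)], np.float32(0.15015578))
```

Call:
send_rows(moves=[[[0.0005,-0.026,-0.01,0,0,0.047,1],[0.0005,-0.026,-0.01,0,0,0.047,1],[0.0005,-0.026,-0.01,0,0,0.047,1],[0.0005,-0.026,-0.01,0,0,0.047,1],[0,0,-0.025,0,0,0,1],[0,0,-0.025,0,0,0,1],[0,0,-0.025,0,0,0,1],[0,0,-0.025,0,0,0,1],[0,0,-0.025,0,0,0,1],[0,0,0,0,0,0,1]]])

```text
clock: 2.35
eef_pos: [466.5, 222.2, 71.8]
tcp_rot: [-3.139, -0.005, 3.026]
contact_force: [-0.1, -0.9, 0.7]
opening: 0.998
grasp_force: 0.0
```

Run:
```python
from h import *
s=sense();print(s["eef_pos"],s["tcp_rot"],s["qpos"],s["clock"],s["qvel"])
f=frame("wrist"); cv2.imwrite("pics/w2.png",f[0][:,:,::-1])
t=mask(f,(170,180,130),(6,255,255))
for c,a,m in blobs(t,200): print(c,a,rect(f,m,36))
```

```text
[466.45417321 222.21549916  71.750315  ] [-3.13889809 -0.00464083  3.02556842] [ 4.41574426e-01  4.34246081e-01  1.99353154e+00  2.56951627e-04
  7.19178746e-01 -1.01339769e+00] 2.35 [-0.00515402 -0.04959519 -0.03531777 -0.00148293  0.05866384 -0.00232229]
[543.82264666 126.53206003] 733 (array([410.7381 , 360.12265], dtype=float32), [np.float32(11.116447), np.float32(17.331991)], np.float32(1.4541913))
[278.28788518 214.72688898] 2369 (array([442.135  , 222.26328], dtype=float32), [np.float32(22.045717), np.float32(33.49575)], np.float32(-0.11664677))
```

View pics/w2.png

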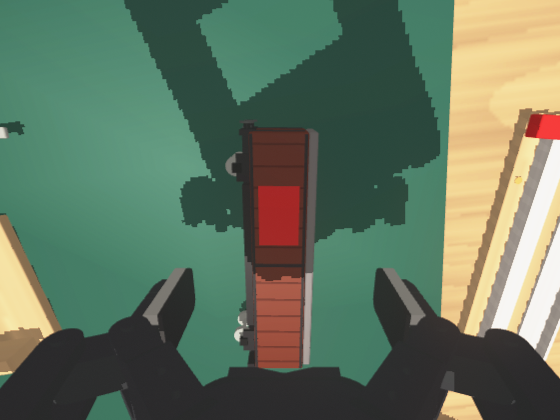

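Call:
send_rows(moves=[[[0.0014,-0.0017,-0.015,0,0,0,1],[0.0014,-0.0017,-0.015,0,0,0,1],[0,0,-0.015,0,0,0,1],[0,0,-0.007,0,0,0,1],[0,0,0,0,0,0,1],[0,0,0,0,0,0,1]]], grip_force=40)

```text
clock: 3.0
eef_pos: [472.4, 219.1, 23.2]
tcp_rot: [3.141, 0.001, 3.024]
contact_force: [0.0, -1.1, -0.5]
opening: 0.999
grasp_force: 0.0
```

Call:
send_rows(moves=[[[0,0,0,0,0,0,-1],[0,0,0,0,0,0,-1],[0,0,0,0,0,0,-1],[0,0,0,0,0,0,-1],[0,0,0,0,0,0,-1],[0,0,0,0,0,0,-1]]])

```text
clock: 3.6
eef_pos: [472.2, 218.8, 22.8]
tcp_rot: [3.141, 0.001, 3.024]
contact_force: [-1.2, 0.2, 5.4]
opening: 0.477
grasp_force: 40.7
```

Call:
send_rows(moves=[[[0,0,0.02,0,0,0,-1],[0,0,0.04,0,0,0,-1],[0,0,0.04,0,0,0,-1],[0,0,0.04,0,0,0,-1],[0,-0.025,0.04,0,0,0.031,-1],[0,-0.025,0,0,0,0.031,-1],[0,-0.025,0,0,0,0.031,-1],[0,-0.025,0,0,0,0.031,-1],[0,-0.025,0,0,0,0.031,-1],[0,-0.025,0,0,0,0.031,-1]]])

```text
clock: 4.6
eef_pos: [471.6, 67.6, 202.3]
tcp_rot: [-3.142, -0.0, -3.072]
contact_force: [0.8, -0.2, -2.0]
opening: 0.472
grasp_force: 41.2
```

Call:
send_rows(moves=[[[0,0,0,0,0,0,-1],[0,0,0,0,0,0,-1]]])

```text
clock: 4.8
eef_pos: [471.8, 68.3, 202.3]
tcp_rot: [3.141, -0.0, -3.075]
contact_force: [-0.6, -0.1, -1.9]
opening: 0.472
grasp_force: 41.2
```

Run:
```python
from h import *
s=sense();print(s["eef_pos"],s["tcp_rot"],s["qpos"],s["clock"],s["grasp_force"])
f=frame("wrist"); cv2.imwrite("pics/w3.png",f[0][:,:,::-1])
m=mask(f,(10,70,120),(25,255,255))
for c,a,mm in blobs(m,2000): print(c,a,rect(f,mm,8))
```

```text
[471.80499854  68.30704664 202.26944526] [ 3.14138040e+00 -1.52782123e-04 -3.07542725e+00] [ 1.40480274e-01  1.76930688e-01  1.98821663e+00  2.69144195e-04
  9.76581950e-01 -1.49663214e+00] 4.8 41.15439176559448
[432.25642142  11.95211145] 2297 (array([298.6498 , 171.56023], dtype=float32), [np.float32(33.35809), np.float32(232.37192)], np.float32(1.4506193))
[529.72911706 279.80664825] 10499 (array([573.0727 , 348.88486], dtype=float32), [np.float32(96.333115), np.float32(430.9634)], np.float32(0.3319087))
[194.22843771 204.47983062] 4487 (array([500.98584 , -24.656181], dtype=float32), [np.float32(87.30205), np.float32(129.60245)], np.float32(0.065464854))
```

View pics/w3.png

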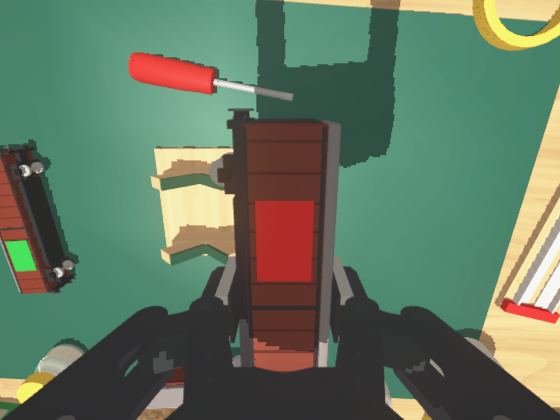

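Run:
```python
from h import *
np.set_printoptions(precision=1,suppress=True)
f=frame("wrist")
m=mask(f,(10,60,100),(25,255,255)); m[:,:120]=0;m[:,236:]=0;m[:130]=0;m[275:]=0
ys,xs=np.nonzero(m)
for r in range(146,262,4):
    w=np.nonzero(m[r])[0]
    if len(w): print(r,w[0],cast(f,(w[0],r),8)[0][:2],cast(f,(w[0],r),67)[0][:2])
for u in range(160,220,10): 
    w=np.nonzero(m[:,u])[0]; print(u,w[0],cast(f,(u,w[0]),8)[0][:2])
cv2.imwrite("pics/crad.png",cv2.resize(f[0][130:280,130:250],None,fx=5,fy=4)[:,:,::-1])
```

```text
150 154 [440.9 -64.7] [431.9 -41. ]
154 154 [445. -65.] [435.3 -41.2]
158 155 [449.  -64.2] [438.5 -40.6]
162 155 [453.1 -64.5] [441.9 -40.8]
166 156 [457.2 -63.7] [445.2 -40.2]
170 156 [461.4 -63.9] [448.6 -40.4]
174 157 [465.6 -63.2] [452.  -39.7]
178 151 [470.2 -69.6] [455.8 -45. ]
182 151 [474.5 -69.9] [459.3 -45.2]
186 152 [478.8 -69.2] [462.8 -44.6]
190 159 [482.6 -62.1] [466.  -38.8]
194 160 [487.  -61.3] [469.5 -38.2]
198 160 [491.4 -61.5] [473.1 -38.4]
202 161 [495.8 -60.7] [476.7 -37.7]
206 161 [500.3 -60.9] [480.4 -37.9]
210 162 [504.8 -60.1] [484.  -37.2]
214 162 [509.4 -60.3] [487.7 -37.4]
218 163 [513.9 -59.5] [491.4 -36.7]
222 163 [518.6 -59.8] [495.2 -36.9]
226 164 [523.2 -58.9] [499.  -36.3]
230 164 [527.9 -59.2] [502.9 -36.5]
234 165 [532.6 -58.3] [506.7 -35.8]
238 165 [537.4 -58.5] [510.6 -36. ]
242 166 [542.2 -57.7] [514.5 -35.3]
246 166 [547.1 -57.9] [518.5 -35.5]
250 160 [552.5 -64.9] [522.9 -41.1]
254 161 [557.4 -64. ] [526.9 -40.4]
258 162 [562.4 -63.2] [531.  -39.7]
160 147 [437.5 -58.5]
170 148 [437.8 -48.5]
180 148 [437.2 -38.4]
190 147 [435.5 -28.2]
200 148 [435.8 -18.2]
210 148 [435.2  -8.1]
```

View pics/crad.png

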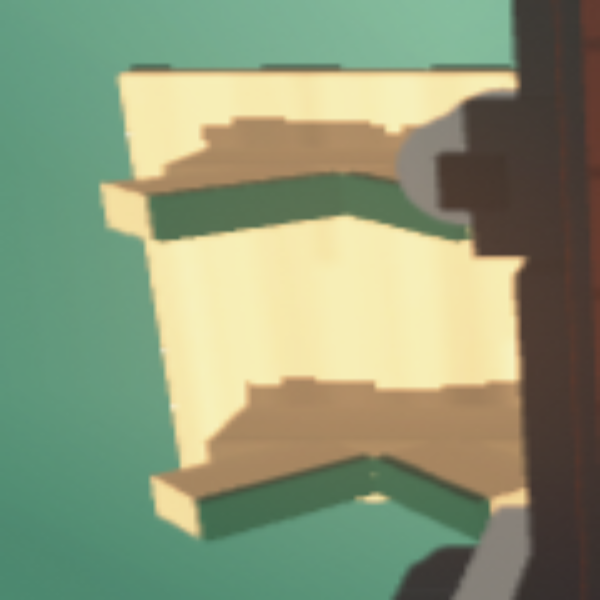

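Run:
```python
from h import *
f=frame("wrist"); print(cast(f,[(199,173),(199,183.7),(204,244),(205.4,253.7)],42), sense()["eef_pos"],sense()["clock"])
```

```text
[[454.33389812 -10.4541677   42.        ]
 [464.52570915 -10.62386227  42.        ]
 [526.03464024  -6.67299567  42.        ]
 [536.64542611  -5.38919545  42.        ]] [471.96329402  69.24232995 202.27463707] 4.95
```

Call:
send_rows(moves=[[[0.0034,-0.0112,-0.004,0.112,0.0072,0,-1],[0.0034,-0.0112,-0.004,0.112,0.0072,0,-1],[0.0034,-0.0112,-0.004,0.112,0.0072,0,-1],[0.0034,-0.0112,-0.004,0.112,0.0072,0,-1],[0.0034,-0.0112,-0.004,0.112,0.0072,0,-1],[0.0034,-0.0112,-0.004,0.112,0.0072,0,-1],[0.0034,-0.0112,-0.004,0.112,0.0072,0,-1],[0,0,0,0,0,0,-1],[0,0,0,0,0,0,-1]]])

```text
clock: 5.85
eef_pos: [495.7, -9.8, 173.5]
tcp_rot: [2.357, 0.001, -3.075]
contact_force: [-1.0, 0.2, -0.5]
opening: 0.47
grasp_force: 41.3
```

```bash
cat > st.py <<'E'
from h import *
np.set_printoptions(precision=4,suppress=True)
s=sense();R=Ro.from_euler("xyz",s["tcp_rot"]).as_matrix()
print(s["eef_pos"],s["qpos"],s["clock"],s["grasp_force"],s["contact_force"]);print(R)
E
python3 st.py
```

```text
[495.7333  -9.7859 173.4596] [-0.4409  0.4771  1.8916  0.696   1.3002 -2.4565] 5.85 41.2695175409317 [-1.0009  0.2443 -0.4821]
[[-0.9978 -0.0475 -0.0463]
 [-0.0663  0.7061  0.705 ]
 [-0.0008  0.7065 -0.7077]]
```

Call:
send_rows(moves=[[[0,0,-0.018,0,0,0,-1],[0,0,-0.018,0,0,0,-1],[0,0,-0.018,0,0,0,-1],[0,0,-0.018,0,0,0,-1],[0,0,-0.018,0,0,0,-1],[0,0,-0.006,0,0,0,-1],[0,0,-0.003,0,0,0,-1],[0,0,0,0,0,0,-1],[0,0,0,0,0,0,-1]]])

```text
clock: 6.75
eef_pos: [496.1, -9.8, 75.6]
tcp_rot: [2.357, 0.004, -3.075]
contact_force: [0.8, -0.6, -1.4]
opening: 0.469
grasp_force: 41.3
```

Call:
send_rows(moves=[[[0,0,-0.002,0,0,0,-1],[0,0,0,0,0,0,-1],[0,0,0,0,0,0,-1]]])

```text
clock: 7.05
eef_pos: [496.2, -10.0, 73.8]
tcp_rot: [2.356, 0.004, -3.075]
contact_force: [-0.1, -2.2, 3.9]
opening: 0.473
grasp_force: 41.9
```

Call:
send_rows(moves=[[[0,0,-0.0015,0,0,0,-1],[0,0,0,0,0,0,-1],[0,0,0,0,0,0,-1]]])

```text
clock: 7.35
eef_pos: [496.3, -10.0, 73.7]
tcp_rot: [2.354, 0.004, -3.075]
contact_force: [-3.0, -7.7, 18.7]
opening: 0.468
grasp_force: 44.0
```

Call:
send_rows(moves=[[[0,0,0.0007,0,0,0,0.0],[0,0,0,0,0,0,0.4],[0,0,0,0,0,0,0.4],[0,0,0,0,0,0,0.4],[0.0004,-0.0064,0.0064,0,0,0,0.4],[0.0008,-0.0127,0.0127,0,0,0,0.4],[0.0008,-0.0127,0.0127,0,0,0,0.4],[0.0008,-0.0127,0.0127,0,0,0,0.4],[0.0008,-0.0127,0.0127,0,0,0,0.4],[0.0004,-0.0064,0.0064,0,0,0,0.4]]])

```text
clock: 8.35
eef_pos: [500.3, -74.8, 137.3]
tcp_rot: [2.357, 0.004, -3.075]
contact_force: [-0.4, -0.4, 0.5]
opening: 0.703
grasp_force: 0.0
```

```bash
python3 st.py
python3 - <<'E'
from h import *
f=frame("side"); cv2.imwrite("pics/s2.png",cv2.resize(f[0][130:300,180:380],None,fx=4,fy=3.5)[:,:,::-1])
E
```

```text
[500.3328 -74.8169 137.2758] [-0.5368  0.5714  1.8287  0.6474  1.315  -2.5331] 8.35 0.0 [-0.4454 -0.4305  0.4622]
[[-0.9978 -0.0499 -0.0439]
 [-0.0663  0.706   0.7051]
 [-0.0042  0.7064 -0.7078]]
```

View pics/s2.png

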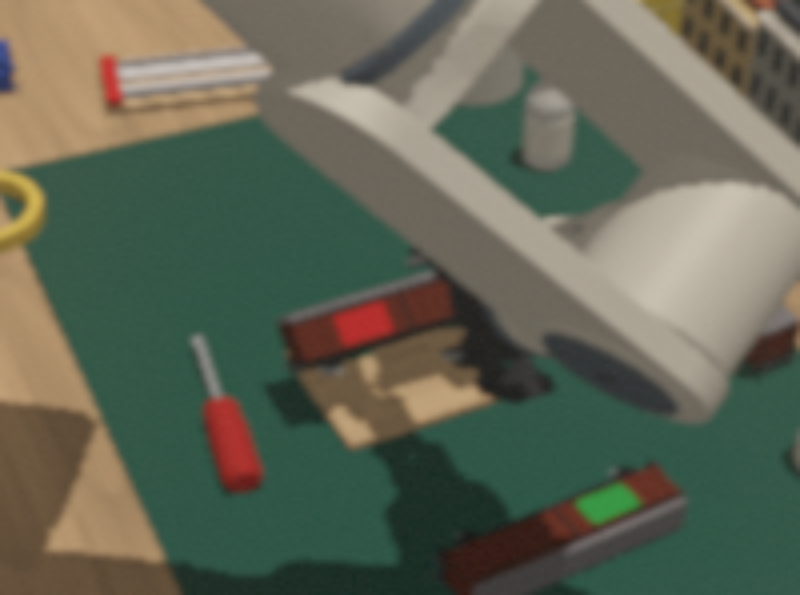

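Call:
send_rows(moves=[[[-0.0007,0.0112,0.004,-0.1307,-0.0085,0,0.4],[-0.0007,0.0112,0.004,-0.1307,-0.0085,0,0.4],[-0.0007,0.0112,0.004,-0.1307,-0.0085,0,0.4],[-0.0007,0.0112,0.004,-0.1307,-0.0085,0,0.4],[-0.0007,0.0112,0.004,-0.1307,-0.0085,0,0.4],[-0.0007,0.0112,0,-0.1307,-0.0085,0,0.4],[-0.0007,0.0112,0,-0.1307,-0.0085,0,0.4],[-0.0007,0.0112,0,-0.1307,-0.0085,0,0.4],[-0.0007,0.0112,0,-0.1307,-0.0085,0,0.4],[-0.0007,0.0112,0,-0.1307,-0.0085,0,0.4]]])

```text
clock: 9.4
eef_pos: [493.0, 39.6, 156.8]
tcp_rot: [-2.612, 0.002, -3.072]
contact_force: [-0.3, -0.2, -1.3]
opening: 0.699
grasp_force: 0.0
```

Call:
send_rows(moves=[[[-0.0007,0.0112,-0.01,-0.1307,-0.0085,0,0.4],[-0.0007,0.0112,-0.01,-0.1307,-0.0085,0,0.4],[0,0,0,0,0,0,0.4],[0,0,0,0,0,0,0.4]]])

```text
clock: 9.8
eef_pos: [490.7, 61.5, 135.0]
tcp_rot: [-2.356, -0.005, -3.072]
contact_force: [0.5, 0.0, 1.4]
opening: 0.704
grasp_force: 0.0
```

```bash
python3 st.py
python3 - <<'E'
from h import *
f=frame("wrist"); cv2.imwrite("pics/w4.png",f[0][:,:,::-1])
E
```

```text
[490.6618  61.4758 135.0079] [ 0.5467  0.5319  1.9191 -0.7278  1.2278 -0.6501] 9.8 0.0 [0.4608 0.0206 1.3769]
[[-0.9975 -0.0531  0.0456]
 [-0.0698  0.7052 -0.7056]
 [ 0.0053 -0.7071 -0.7071]]
```

View pics/w4.png

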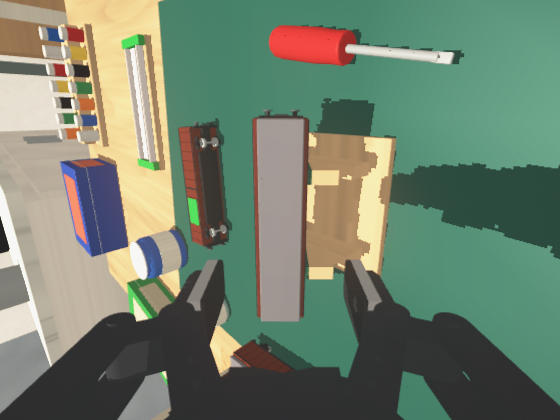

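Call:
send_rows(moves=[[[0.0008,-0.0115,-0.0115,0,0,0,0.4],[0.0008,-0.0115,-0.0115,0,0,0,0.4],[0.0008,-0.0115,-0.0115,0,0,0,0.4],[0.0008,-0.0115,-0.0115,0,0,0,0.4],[0.0008,-0.0115,-0.0115,0,0,0,0.4],[0.0004,-0.004,-0.004,0,0,0,0.4],[0,0,0,0,0,0,0.4],[0,0,0,0,0,0,0.4]]])

```text
clock: 10.65
eef_pos: [496.0, -0.4, 74.6]
tcp_rot: [-2.356, -0.002, -3.074]
contact_force: [0.2, 0.4, 0.0]
opening: 0.699
grasp_force: 0.0
```

```bash
python3 st.py
```

```text
[495.9679  -0.3864  74.5956] [ 0.4426  0.6145  1.9842 -0.8414  1.081  -0.5785] 10.65 0.0 [0.1938 0.4096 0.0061]
[[-0.9977 -0.0492  0.0465]
 [-0.0676  0.7049 -0.706 ]
 [ 0.002  -0.7076 -0.7067]]
```

Call:
send_rows(moves=[[[0,-0.003,-0.001,0,0,0,0.4],[0,0,0,0,0,0,0.4],[0,0,0,0,0,0,-1],[0,0,0,0,0,0,-1],[0,0,0,0,0,0,-1],[0,0,0,0,0,0,-1]]])

```text
clock: 11.25
eef_pos: [495.9, -3.1, 73.9]
tcp_rot: [-2.356, -0.002, -3.074]
contact_force: [-1.5, 4.6, 6.0]
opening: 0.409
grasp_force: 40.5
```

Call:
send_rows(moves=[[[0,0,0.01,0,0,0,-1],[0,0,0.03,0,0,0,-1],[0,0,0.03,0,0,0,-1],[0,0,0.03,0,0,0,-1],[0,0.03,0,0.1307,0.0085,0,-1],[0,0.03,0,0.1307,0.0085,0,-1],[0,0.03,0,0.1307,0.0085,0,-1],[0,0.03,0,0.1307,0.0085,0,-1],[0,0.03,0,0.1307,0.0085,0,-1],[0,0.03,0,0.1307,0.0085,0,-1]]])

```text
clock: 12.25
eef_pos: [496.0, 177.7, 174.9]
tcp_rot: [3.136, 0.003, -3.072]
contact_force: [-1.2, -0.1, -3.1]
opening: 0.417
grasp_force: 40.3
```

Call:
send_rows(moves=[[[0.0021,0.035,-0.004,0,0,-0.043,-1],[0.0021,0.035,-0.004,0,0,-0.043,-1],[0.0021,0.035,-0.004,0,0,-0.043,-1],[0.0021,0.035,-0.004,0,0,-0.043,-1],[0.0021,0.035,-0.004,0,0,-0.043,-1],[0.0021,0.034,-0.004,0,0,-0.043,-1],[0,0,0,0,0,0,-1],[0,0,0,0,0,0,-1],[0,0,0,0,0,0,-1]]])

```text
clock: 13.15
eef_pos: [508.0, 384.5, 149.6]
tcp_rot: [-3.14, 0.0, 2.952]
contact_force: [-0.0, 0.2, -0.0]
opening: 0.414
grasp_force: 40.7
```

```bash
python3 st.py;python3 - <<'E'
from h import *
f=frame("wrist"); cv2.imwrite("pics/w5.png",f[0][:,:,::-1]);print(f[3])
for c,a,mm in blobs(mask(f,(170,150,90),(6,255,255)),150): print(c,a,rect(f,mm,19), cast(f,c,19)[0][:2])
E
```

```text
[507.9834 384.4842 149.6066] [ 0.6459  0.4744  1.6875 -0.001   0.9805 -0.7352] 13.15 40.673537850379944 [-0.0262  0.2427 -0.0195]
[[-0.9822  0.188  -0.0002]
 [ 0.188   0.9822 -0.0011]
 [-0.     -0.0012 -1.    ]]
[429.63005258 399.84720333 274.77173043]
[286.08371485  92.4852845 ] 1529 (array([418.47815, 403.66296], dtype=float32), [np.float32(12.251245), np.float32(65.37097)], np.float32(1.3809997)) [418.39999016 403.57153865]
```

View pics/w5.png

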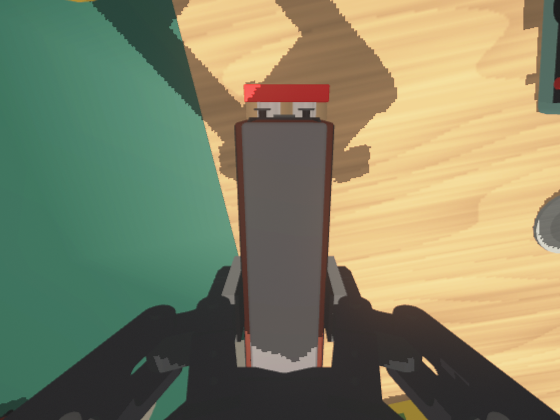

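Call:
send_rows(moves=[[[0.0007,0.0015,-0.01,0,0,0,-1],[0,0,-0.025,0,0,0,-1],[0,0,-0.025,0,0,0,-1],[0,0,-0.02,0,0,0,-1],[0,0,-0.01,0,0,0,-1],[0,0,0,0,0,0,-1],[0,0,0,0,0,0,-1],[0,0,0,0,0,0,-1]]])

```text
clock: 14.0
eef_pos: [509.8, 387.4, 60.7]
tcp_rot: [3.14, 0.002, 2.952]
contact_force: [-0.9, -0.5, -1.7]
opening: 0.417
grasp_force: 40.7
```

Call:
send_rows(moves=[[[0,0,-0.005,0,0,0,-1],[0,0,-0.004,0,0,0,-1],[0,0,0,0,0,0,-1],[0,0,0,0,0,0,-1]]])

```text
clock: 14.4
eef_pos: [509.0, 387.0, 50.5]
tcp_rot: [-3.141, 0.0, 2.952]
contact_force: [-0.5, 0.4, -1.2]
opening: 0.411
grasp_force: 40.7
```

Call:
send_rows(moves=[[[0,-0.0008,-0.003,0,0,0,-1],[0,0,-0.001,0,0,0,-1],[0,0,0,0,0,0,-1],[0,0,0,0,0,0,-1]]])

```text
clock: 14.8
eef_pos: [509.2, 386.2, 46.9]
tcp_rot: [-3.141, 0.001, 2.952]
contact_force: [-0.5, -1.2, 4.8]
opening: 0.416
grasp_force: 41.5
```

Call:
send_rows(moves=[[[0,0,-0.001,0,0,0,-1],[0,0,0,0,0,0,-1],[0,0,0,0,0,0,-1]]])

```text
clock: 15.1
eef_pos: [509.3, 386.3, 46.8]
tcp_rot: [3.142, 0.001, 2.952]
contact_force: [-2.1, -3.9, 13.4]
opening: 0.412
grasp_force: 42.7
```

Call:
send_rows(moves=[[[0,0,0.0007,0,0,0,0.0],[0,0,0,0,0,0,0.2],[0,0,0,0,0,0,0.2],[0,0,0.01,0,0,0,0.2],[0,0,0.02,0,0,0,0.2],[0,0,0.035,0,0,0,0.4],[0,0,0.035,0,0,0,0.4],[0,0,0.035,0,0,0,1],[0,-0.045,0.03,0,0,0,1],[0,-0.045,0.03,0,0,0,1]]])

```text
clock: 16.1
eef_pos: [508.9, 302.8, 238.6]
tcp_rot: [3.141, 0.001, 2.954]
contact_force: [0.3, -0.4, -0.5]
opening: 1.003
grasp_force: 0.0
```

Call:
send_rows(moves=[[[-0.003,-0.048,0,0,0,0.034,1],[-0.003,-0.048,0,0,0,0.034,1],[-0.003,-0.048,0,0,0,0.034,1],[-0.003,-0.048,0,0,0,0.034,1],[-0.003,-0.048,0,0,0,0.034,1],[-0.003,-0.048,0,0,0,0.034,1],[-0.003,-0.048,0,0,0,0.034,1],[-0.003,-0.048,0,0,0,0.034,1],[-0.003,-0.048,0,0,0,0.034,1],[-0.003,-0.048,0,0,0,0.034,1]]])

```text
clock: 17.1
eef_pos: [478.7, -179.0, 237.6]
tcp_rot: [-3.141, 0.002, -2.99]
contact_force: [0.4, 0.3, -0.7]
opening: 0.998
grasp_force: 0.0
```

Call:
send_rows(moves=[[[0,-0.045,0,0,0,0,1],[0,-0.04,0,0,0,0,1],[0,-0.02,0,0,0,0,1],[0,0,0,0,0,0,1],[0,0,0,0,0,0,1],[0,0,0,0,0,0,1]]])

```text
clock: 17.7
eef_pos: [479.0, -281.0, 236.9]
tcp_rot: [3.141, 0.0, -2.991]
contact_force: [0.3, -0.1, -0.6]
opening: 1.001
grasp_force: 0.0
```

```bash
python3 st.py;python3 - <<'E'
from h import *
np.set_printoptions(precision=2,suppress=True)
f=frame("wrist"); print(f[3])
for c,a,mm in blobs(mask(f,(45,120,60),(70,255,255)),200): print(c,a,"z19",rect(f,mm,19),"z36",rect(f,mm,36))
t=frame("top")
for c,a,mm in blobs(mask(t,(170,150,90),(6,255,255)),15): 
  if 160<c[0]<230 and 180<c[1]<250: print("top",c,rect(t,mm,19))
m=mask(t,(0,0,70),(180,60,200)) # grey roof in reject cassette
m[:,:150]=0;m[:,185:]=0;m[:185]=0;m[250:]=0
for c,a,mm in blobs(m,40): print("roof?",c,a,rect(t,mm,61))
E
```

```text
[ 478.9762 -280.9736  236.9089] [-0.5335  0.2568  1.7958  0.0005  1.0888 -2.2555] 17.7 0.0 [ 0.269  -0.1284 -0.5513]
[[-0.9886 -0.1504  0.0005]
 [-0.1504  0.9886  0.0002]
 [-0.0005  0.0002 -1.    ]]
[ 400.03 -292.65  362.04]
[188.32  34.95] 1026 z19 (array([ 346.62, -395.09], dtype=float32), [np.float32(13.430176), np.float32(66.23815)], np.float32(-1.5074033)) z36 (array([ 349.26, -390.02], dtype=float32), [np.float32(12.764593), np.float32(62.95556)], np.float32(-1.5074031))
[188.93 212.32] 572 z19 (array([ 529.88, -383.94], dtype=float32), [np.float32(12.558921), np.float32(64.94776)], np.float32(-1.5103858)) z36 (array([ 523.44, -379.42], dtype=float32), [np.float32(11.936446), np.float32(61.729065)], np.float32(-1.510384))
[344.3 259. ] 525 z19 (array([ 562.1 , -193.19], dtype=float32), [np.float32(23.733824), np.float32(35.453876)], np.float32(0.1381247)) z36 (array([ 554.06, -198.12], dtype=float32), [np.float32(22.55764), np.float32(33.696907)], np.float32(0.13812459))
[121.87 410.54] 220 z19 (array([ 846.86, -461.96], dtype=float32), [np.float32(20.442432), np.float32(46.00773)], np.float32(-0.014625311)) z36 (array([ 824.71, -453.57], dtype=float32), [np.float32(19.429323), np.float32(43.7277)], np.float32(-0.0146256685))
top [171.21 189.97] (array([599.21, 366.75], dtype=float32), [np.float32(12.627342), np.float32(64.07076)], np.float32(1.3870069))
top [160.3 243.3] (array([418.09, 400.7 ], dtype=float32), [np.float32(14.594773), np.float32(65.49119)], np.float32(1.3710223))
roof? [162.75 215.72] 387 (array([508.28, 384.31], dtype=float32), [np.float32(27.728888), np.float32(160.42825)], np.float32(-0.18877614))
roof? [171.   216.65] 128 (array([502.4 , 358.99], dtype=float32), [np.float32(13.064032), np.float32(160.32655)], np.float32(-0.1795553))
```

Call:
send_rows(moves=[[[0.0151,0.0262,-0.01,0,0,0,1],[0.0151,0.0262,-0.01,0,0,0,1],[0.0152,0.0261,-0.01,0,0,0,1],[0,0,-0.026,0,0,0,1],[0,0,-0.026,0,0,0,1],[0,0,-0.026,0,0,0,1],[0,0,-0.026,0,0,0,1],[0,0,-0.026,0,0,0,1],[0,0,0,0,0,0,1],[0,0,0,0,0,0,1]]])

```text
clock: 18.8
eef_pos: [524.5, -202.9, 77.1]
tcp_rot: [3.141, -0.0, -2.99]
contact_force: [0.3, 0.2, -0.9]
opening: 0.999
grasp_force: 0.0
```

```bash
python3 st.py;python3 - <<'E'
from h import *
np.set_printoptions(precision=2,suppress=True)
f=frame("wrist")
for c,a,mm in blobs(mask(f,(45,120,60),(70,255,255)),200): print(c,a,rect(f,mm,36))
m=mask(f,(170,90,25),(14,255,255)); m=cv2.morphologyEx(m,cv2.MORPH_OPEN,np.ones((5,5)))
for c,a,mm in blobs(m,1000): print("body",c,a,rect(f,mm,36))
E
```

```text
[ 524.4942 -202.8707   77.068 ] [-0.3718  0.4769  1.8958  0.0001  0.769  -2.094 ] 18.8 0.0 [ 0.3132  0.1818 -0.9438]
[[-0.9886 -0.1507 -0.0001]
 [-0.1507  0.9886  0.0002]
 [ 0.0001  0.0002 -1.    ]]
[ 27.13 208.69] 1218 (array([ 519.81, -348.59], dtype=float32), [np.float32(13.890457), np.float32(32.066936)], np.float32(-1.5085131))
[283.58 295.3 ] 1735 (array([ 554.52, -197.77], dtype=float32), [np.float32(22.209053), np.float32(34.208492)], np.float32(0.13305545))
body [286.14 182.95] 6450 (array([ 486.81, -206.81], dtype=float32), [np.float32(26.647083), np.float32(73.92673)], np.float32(0.12909341))
body [283.1  337.06] 1384 (array([ 585.06, -193.89], dtype=float32), [np.float32(26.007315), np.float32(27.027622)], np.float32(-1.4395998))
```

Call:
send_rows(moves=[[[0,0.001,-0.015,0,0,-0.019,1],[0,0,-0.016,0,0,0,1],[0,0,-0.016,0,0,0,1],[0,0,-0.0075,0,0,0,1],[0,0,0,0,0,0,1],[0,0,0,0,0,0,1]]])

```text
clock: 19.45
eef_pos: [524.8, -202.6, 22.7]
tcp_rot: [-3.141, 0.001, -3.01]
contact_force: [-0.3, 0.1, 0.0]
opening: 0.996
grasp_force: 0.0
```

Call:
send_rows(moves=[[[0,0,0,0,0,0,-1],[0,0,0,0,0,0,-1],[0,0,0,0,0,0,-1],[0,0,0,0,0,0,-1],[0,0,0,0,0,0,-1],[0,0,0,0,0,0,-1]]])

```text
clock: 20.05
eef_pos: [524.8, -202.6, 22.9]
tcp_rot: [-3.141, 0.001, -3.01]
contact_force: [-1.4, 0.3, 5.9]
opening: 0.471
grasp_force: 41.0
```

Call:
send_rows(moves=[[[0,0,0.02,0,0,0,-1],[0,0,0.04,0,0,0,-1],[0,0,0.045,0,0,0,-1],[0,0,0.045,0,0,0,-1],[-0.0049,0.0327,0,0,0,-0.011,-1],[-0.0049,0.0327,0,0,0,-0.011,-1],[-0.0049,0.0327,0,0,0,-0.011,-1],[-0.0049,0.0327,0,0,0,-0.011,-1],[-0.0049,0.0327,0,0,0,-0.011,-1],[-0.0049,0.0326,0,0,0,-0.011,-1]]])

```text
clock: 21.05
eef_pos: [494.5, -5.2, 172.3]
tcp_rot: [-3.141, 0.001, -3.077]
contact_force: [1.0, -0.9, -1.4]
opening: 0.476
grasp_force: 40.8
```

Call:
send_rows(moves=[[[0,0,0,-0.1119,-0.0073,0,-1],[0,0,0,-0.1119,-0.0073,0,-1],[0,0,0,-0.1119,-0.0073,0,-1],[0,0,0,-0.1119,-0.0073,0,-1],[0,0,0,-0.1119,-0.0073,0,-1],[0,0,0,-0.1119,-0.0073,0,-1],[0,0,0,-0.1119,-0.0073,0,-1],[0,0,0,0,0,0,-1],[0,0,0,0,0,0,-1]]])

```text
clock: 21.95
eef_pos: [494.9, -5.9, 171.6]
tcp_rot: [-2.359, -0.001, -3.075]
contact_force: [0.4, -0.4, -0.8]
opening: 0.473
grasp_force: 40.9
```

```bash
python3 st.py
```

```text
[494.8625  -5.851  171.6164] [ 0.4329  0.4384  1.9681 -0.7816  1.2069 -0.736 ] 21.95 40.907464027404785 [ 0.4352 -0.3749 -0.8476]
[[-0.9978 -0.0485  0.0462]
 [-0.0669  0.7072 -0.7038]
 [ 0.0014 -0.7053 -0.7089]]
```

Descend to just above contact (~75.6).

Call:
send_rows(moves=[[[0.0005,-0.0005,-0.018,0,0,0,-1],[0,0,-0.018,0,0,0,-1],[0,0,-0.018,0,0,0,-1],[0,0,-0.018,0,0,0,-1],[0,0,-0.014,0,0,0,-1],[0,0,-0.006,0,0,0,-1],[0,0,-0.004,0,0,0,-1],[0,0,0,0,0,0,-1],[0,0,0,0,0,0,-1]]])

```text
clock: 22.85
eef_pos: [495.9, -6.8, 76.7]
tcp_rot: [-2.357, 0.001, -3.076]
contact_force: [0.0, 1.1, -1.5]
opening: 0.472
grasp_force: 41.0
```

Call:
send_rows(moves=[[[0,0,-0.0015,0,0,0,-1],[0,0,0,0,0,0,-1],[0,0,0,0,0,0,-1]]])

```text
clock: 23.15
eef_pos: [495.6, -6.8, 74.9]
tcp_rot: [-2.356, 0.0, -3.076]
contact_force: [-0.9, 0.1, -0.9]
opening: 0.473
grasp_force: 41.0
```

Call:
send_rows(moves=[[[0,0,-0.0015,0,0,0,-1],[0,0,0,0,0,0,-1],[0,0,0,0,0,0,-1]]])

```text
clock: 23.45
eef_pos: [495.7, -7.1, 73.5]
tcp_rot: [-2.356, 0.0, -3.076]
contact_force: [0.1, -1.8, 2.3]
opening: 0.471
grasp_force: 41.2
```

Call:
send_rows(moves=[[[0,0,-0.001,0,0,0,-1],[0,0,0,0,0,0,-1],[0,0,0,0,0,0,-1]]])

```text
clock: 23.75
eef_pos: [495.7, -7.5, 73.0]
tcp_rot: [-2.354, 0.0, -3.076]
contact_force: [0.7, -4.4, 6.5]
opening: 0.477
grasp_force: 41.6
```

Call:
send_rows(moves=[[[0,-0.001,-0.0007,0,0,0,-1],[0,0,0,0,0,0,-1],[0,0,0,0,0,0,-1]]])

```text
clock: 24.05
eef_pos: [495.7, -7.9, 72.7]
tcp_rot: [-2.355, 0.001, -3.076]
contact_force: [-2.9, 3.0, 12.8]
opening: 0.47
grasp_force: 42.8
```

Call:
send_rows(moves=[[[0,0,0.0007,0,0,0,0.0],[0,0,0,0,0,0,0.4],[0,0,0,0,0,0,0.4],[0,0,0,0,0,0,0.4],[-0.0004,0.0064,0.0064,0,0,0,0.4],[-0.0008,0.0127,0.0127,0,0,0,0.4],[-0.0008,0.0127,0.0127,0,0,0,0.4],[-0.0008,0.0127,0.0127,0,0,0,0.4],[-0.0008,0.0127,0.0127,0,0,0,0.4],[-0.0004,0.0064,0.0064,0,0,0,0.4]]])

```text
clock: 25.05
eef_pos: [492.2, 57.8, 137.6]
tcp_rot: [-2.358, 0.002, -3.075]
contact_force: [-0.4, -0.9, -1.8]
opening: 0.699
grasp_force: 0.0
```

Call:
send_rows(moves=[[[0.0007,-0.0112,0.004,0.1307,0.0085,0,0.4],[0.0007,-0.0112,0.004,0.1307,0.0085,0,0.4],[0.0007,-0.0112,0.004,0.1307,0.0085,0,0.4],[0.0007,-0.0112,0.004,0.1307,0.0085,0,0.4],[0.0007,-0.0112,0.004,0.1307,0.0085,0,0.4],[0.0007,-0.0112,0,0.1307,0.0085,0,0.4],[0.0007,-0.0112,0,0.1307,0.0085,0,0.4],[0.0007,-0.0112,0,0.1307,0.0085,0,0.4],[0.0007,-0.0112,0,0.1307,0.0085,0,0.4],[0.0007,-0.0112,0,0.1307,0.0085,0,0.4]]])

```text
clock: 26.05
eef_pos: [499.5, -56.8, 157.4]
tcp_rot: [2.612, 0.005, -3.076]
contact_force: [0.3, -0.3, -0.9]
opening: 0.701
grasp_force: 0.0
```

Call:
send_rows(moves=[[[0.0007,-0.0112,-0.01,0.1307,0.0085,0,0.4],[0.0007,-0.0112,-0.01,0.1307,0.0085,0,0.4],[0,0,0,0,0,0,0.4],[0,0,0,0,0,0,0.4],[0,0,0,0,0,0,0.4]]])

```text
clock: 26.55
eef_pos: [500.2, -77.9, 136.9]
tcp_rot: [2.357, 0.002, -3.076]
contact_force: [0.3, -0.6, 0.1]
opening: 0.7
grasp_force: 0.0
```

```bash
python3 st.py
python3 - <<'E'
from h import *
f=frame("wrist"); h=hsv(f)
m=mask(f,(0,0,60),(180,45,230)); m[:,:200]=0;m[:,380:]=0;m[:60]=0
for c,a,mm in blobs(m,3000): print(c,a,cv2.minAreaRect(np.argwhere(mm)[:,::-1].astype(np.float32)))
for r in (140,180,220,250): print(r,[tuple(h[r,u]) for u in range(240,330,12)])
E
```

```text
[500.1744 -77.8702 136.8645] [-0.5407  0.574   1.8247  0.6434  1.3185 -2.532 ] 26.55 0.0 [ 0.2929 -0.5695  0.0697]
[[-0.9978 -0.0479 -0.0454]
 [-0.066   0.7062  0.7049]
 [-0.0017  0.7063 -0.7079]]
[282.79009407 214.72503684] 8823 ((282.5, 217.5), (205.0, 47.0), 90.0)
140 [(np.uint8(16), np.uint8(105), np.uint8(168)), (np.uint8(16), np.uint8(104), np.uint8(165)), (np.uint8(11), np.uint8(21), np.uint8(169)), (np.uint8(9), np.uint8(21), np.uint8(170)), (np.uint8(10), np.uint8(22), np.uint8(172)), (np.uint8(10), np.uint8(22), np.uint8(173)), (np.uint8(77), np.uint8(108), np.uint8(128)), (np.uint8(77), np.uint8(114), np.uint8(132))]
180 [(np.uint8(23), np.uint8(82), np.uint8(245)), (np.uint8(32), np.uint8(69), np.uint8(147)), (np.uint8(11), np.uint8(25), np.uint8(171)), (np.uint8(11), np.uint8(24), np.uint8(171)), (np.uint8(11), np.uint8(25), np.uint8(173)), (np.uint8(14), np.uint8(22), np.uint8(172)), (np.uint8(77), np.uint8(108), np.uint8(132)), (np.uint8(77), np.uint8(110), np.uint8(132))]
220 [(np.uint8(16), np.uint8(107), np.uint8(170)), (np.uint8(16), np.uint8(103), np.uint8(158)), (np.uint8(9), np.uint8(24), np.uint8(170)), (np.uint8(6), np.uint8(21), np.uint8(170)), (np.uint8(8), np.uint8(22), np.uint8(171)), (np.uint8(6), np.uint8(21), np.uint8(171)), (np.uint8(77), np.uint8(108), np.uint8(132)), (np.uint8(77), np.uint8(110), np.uint8(132))]
250 [(np.uint8(16), np.uint8(106), np.uint8(169)), (np.uint8(17), np.uint8(106), np.uint8(166)), (np.uint8(12), np.uint8(26), np.uint8(168)), (np.uint8(12), np.uint8(25), np.uint8(171)), (np.uint8(12), np.uint8(25), np.uint8(171)), (np.uint8(12), np.uint8(25), np.uint8(171)), (np.uint8(77), np.uint8(108), np.uint8(132)), (np.uint8(77), np.uint8(108), np.uint8(130))]
```

Call:
send_rows(moves=[[[-0.0007,0.0115,-0.0115,0,0,0,0.4],[-0.0007,0.0115,-0.0115,0,0,0,0.4],[-0.0007,0.0115,-0.0115,0,0,0,0.4],[-0.0007,0.0115,-0.0115,0,0,0,0.4],[-0.0007,0.0115,-0.0115,0,0,0,0.4],[-0.0004,0.004,-0.005,0,0,0,0.4],[0,0,0,0,0,0,0.4],[0,0,0,0,0,0,0.4]]])

```text
clock: 27.4
eef_pos: [496.2, -17.3, 73.3]
tcp_rot: [2.355, 0.001, -3.077]
contact_force: [0.6, -0.3, 0.9]
opening: 0.701
grasp_force: 0.0
```

Call:
send_rows(moves=[[[0,0.0027,-0.001,0,0,0,0.4],[0,0,0,0,0,0,0.4],[0,0,0,0,0,0,-1],[0,0,0,0,0,0,-1],[0,0,0,0,0,0,-1],[0,0,0,0,0,0,-1]]])

```text
clock: 28.0
eef_pos: [496.3, -14.7, 72.8]
tcp_rot: [2.355, 0.001, -3.077]
contact_force: [-0.3, -3.4, 5.3]
opening: 0.412
grasp_force: 40.4
```

Call:
send_rows(moves=[[[0,0,0.01,0,0,0,-1],[0,0,0.03,0,0,0,-1],[0,0,0.03,0,0,0,-1],[0,0,0.03,0,0,0,-1],[-0.005,-0.03,0,-0.1307,-0.0085,0,-1],[-0.005,-0.03,0,-0.1307,-0.0085,0,-1],[-0.005,-0.03,0,-0.1307,-0.0085,0,-1],[-0.005,-0.03,0,-0.1307,-0.0085,0,-1],[-0.005,-0.03,0,-0.1307,-0.0085,0,-1],[-0.005,-0.03,0,-0.1307,-0.0085,0,-1]]])

```text
clock: 29.0
eef_pos: [466.2, -195.8, 173.6]
tcp_rot: [-3.136, 0.003, -3.077]
contact_force: [-0.6, -0.1, -1.7]
opening: 0.416
grasp_force: 40.2
```

Call:
send_rows(moves=[[[-0.0047,-0.0325,-0.004,0,0,0,-1],[-0.0047,-0.0325,-0.004,0,0,0,-1],[-0.0047,-0.0325,-0.004,0,0,0,-1],[-0.0047,-0.0325,-0.004,0,0,0,-1],[-0.0047,-0.0325,-0.004,0,0,0,-1],[-0.0047,-0.0325,-0.004,0,0,0,-1],[0,0,0,0,0,0,-1],[0,0,0,0,0,0,-1],[0,0,0,0,0,0,-1]]])

```text
clock: 29.9
eef_pos: [437.7, -388.5, 148.4]
tcp_rot: [3.14, 0.0, -3.076]
contact_force: [0.6, -0.5, -1.1]
opening: 0.413
grasp_force: 40.5
```

```bash
python3 st.py;python3 - <<'E'
from h import *
f=frame("wrist");print(f[3])
for c,a,mm in blobs(mask(f,(45,120,60),(70,255,255)),150): print(c,a,rect(f,mm,19))
E
```

```text
[ 437.6603 -388.4901  148.3949] [-0.7291  0.405   1.8055  0.0014  0.9319 -2.3662] 29.9 40.46151101589203 [ 0.6154 -0.4924 -1.0963]
[[-0.9979 -0.0653  0.0001]
 [-0.0653  0.9979  0.0014]
 [-0.0002  0.0014 -1.    ]]
[ 358.01921353 -393.55861993  273.54355013]
[280.87516961  91.79986431] 1474 (array([ 345.8914 , -396.01758], dtype=float32), [np.float32(12.169142), np.float32(64.675766)], np.float32(-1.5060145))
```

Call:
send_rows(moves=[[[0.0003,-0.0013,-0.01,0,0,0,-1],[0,0,-0.025,0,0,0,-1],[0,0,-0.025,0,0,0,-1],[0,0,-0.02,0,0,0,-1],[0,0,-0.01,0,0,0,-1],[0,0,-0.007,0,0,0,-1],[0,0,0,0,0,0,-1],[0,0,0,0,0,0,-1],[0,0,0,0,0,0,-1]]])

```text
clock: 30.85
eef_pos: [438.7, -391.2, 52.3]
tcp_rot: [-3.141, 0.002, -3.076]
contact_force: [-0.1, 0.6, -1.1]
opening: 0.419
grasp_force: 40.5
```

Call:
send_rows(moves=[[[-0.0005,0.0012,-0.001,0,0,0,-1],[0,0,-0.003,0,0,0,-1],[0,0,0,0,0,0,-1],[0,0,0,0,0,0,-1]]])

```text
clock: 31.25
eef_pos: [437.6, -389.6, 47.3]
tcp_rot: [3.141, 0.001, -3.076]
contact_force: [-0.7, -0.0, -0.4]
opening: 0.415
grasp_force: 40.5
```

Call:
send_rows(moves=[[[0,0,-0.0015,0,0,0,-1],[0,0,-0.001,0,0,0,-1],[0,0,0,0,0,0,-1],[0,0,0,0,0,0,-1]]])

```text
clock: 31.65
eef_pos: [437.8, -389.7, 45.3]
tcp_rot: [3.141, 0.001, -3.076]
contact_force: [-1.9, 0.8, 5.1]
opening: 0.413
grasp_force: 41.5
```

Call:
send_rows(moves=[[[0,0,0,0,0,0,0.0],[0,0,0,0,0,0,0.2],[0,0,0,0,0,0,0.2],[0,0,0.01,0,0,0,0.2],[0,0,0.02,0,0,0,0.2],[0,0,0.035,0,0,0,0.4],[0,0,0.035,0,0,0,0.4],[0,0,0.035,0,0,0,0.4],[0,0.045,0.03,0,0,0,0.4],[0,0.045,0.03,0,0,0,0.4]]])

```text
clock: 32.65
eef_pos: [437.5, -306.0, 237.3]
tcp_rot: [-3.142, 0.002, -3.078]
contact_force: [0.7, -0.0, 0.4]
opening: 0.699
grasp_force: 0.0
```

Call:
send_rows(moves=[[[0,0.03,0,0,0,0,0.4],[0,0,0,0,0,0,0.4],[0,0,0,0,0,0,0.4],[0,0,0,0,0,0,0.4]]])

```text
clock: 33.05
eef_pos: [437.7, -277.1, 235.4]
tcp_rot: [3.141, 0.001, -3.076]
contact_force: [-0.2, -0.1, -0.5]
opening: 0.699
grasp_force: 0.0
```

```bash
python3 st.py;python3 - <<'E'
from h import *
np.set_printoptions(precision=2,suppress=True)
for n,am in(("wrist",200),("top",20)):
    f=frame(n)
    for c,a,mm in blobs(mask(f,(45,110,60),(70,255,255)),am): 
        r=rect(f,mm,19)
        if -450<r[0][1]<-340 and r[0][0]<600: print(n,"end",r)
    m=mask(f,(0,0,60),(180,60,215))
    for c,a,mm in blobs(m,100 if n=="top" else 1000):
        r=rect(f,mm,61)
        if r[1][1]>100 and r[1][1]<200: print(n,"roof61",a,r,"at60/62 y:",rect(f,mm,57)[0])
E
```

```text
[ 437.7389 -277.1     235.3899] [-0.5677  0.2005  1.8736  0.0008  1.0671 -2.2041] 33.05 0.0 [-0.2176 -0.1259 -0.5296]
[[-0.9979 -0.0652  0.0007]
 [-0.0652  0.9979  0.0003]
 [-0.0007  0.0003 -1.    ]]
wrist end (array([ 346.11, -394.8 ], dtype=float32), [np.float32(12.411413), np.float32(66.89725)], np.float32(-1.5061646))
wrist end (array([ 527.73, -382.98], dtype=float32), [np.float32(14.544198), np.float32(66.14467)], np.float32(-1.5065137))
wrist roof61 4670 (array([ 432.66, -388.82], dtype=float32), [np.float32(30.532198), np.float32(156.199)], np.float32(0.0635103)) at60/62 y: [ 433.66 -390.25]
top end (array([ 346.26, -394.06], dtype=float32), [np.float32(10.127562), np.float32(57.830906)], np.float32(1.5673696))
top roof61 499 (array([720.58, -30.44], dtype=float32), [np.float32(43.124134), np.float32(165.51852)], np.float32(-1.4478668)) at60/62 y: [721.42 -30.58]
top roof61 390 (array([508.26, 384.36], dtype=float32), [np.float32(27.813463), np.float32(160.44691)], np.float32(-0.19361544)) at60/62 y: [508.58 385.26]
top roof61 131 (array([502.4 , 358.99], dtype=float32), [np.float32(13.064032), np.float32(160.32655)], np.float32(-0.1795553)) at60/62 y: [502.7  359.82]
```

```bash
python3 -c "
from rig import *
print(sign_off())"
```

```text
the job is handed in; nothing more can be done
None
```

The green-tagged van is standing on its wheels in the pass cassette and the red-tagged van in the reject cassette. Both are released, and the job was handed in at about 33 s. `sign_off` gave no verdict, but camera checks put both van roofs centred and the lowering stopped at the expected track height to within about 1.5 mm.

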